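# Load the sample trays and push them to the photo line

### The job

Get the thread samples ready for their photograph: drop every spool standing on the worktop at the left into its tray on the dark board, the red-thread spools in the red tray and the white-thread spools in the blue tray. When all are loaded, push each tray along the board, without lifting it, until its far edge lies on the white scribed line over its whole length, and leave both standing there side by side with the robot clear. Do not disturb the tape measure, the snips or the marker.

Things in the scene. Friction and masses are not known exactly. Their poses are not given: they have to be found in the camera images.
- board: fixed dark steel photo board lying on the worktop, 240 mm (x) by 290 mm (y), 8 mm thick; origin: centre of its underside; x points away from the robot (turned by up to 0.1 rad), y to the left. A white line, 3 mm wide and level with the surface, is scribed across its whole width 85 mm beyond its centre, parallel to its y; beyond the line there are short white ticks and grey patches, which do not matter
- photo_line (a point): the middle of the white scribed line, on the board's top face (8 mm above the worktop); axes as the board's: the line runs along y, x points away from the robot
- tray_red: open-topped red plastic tray, square, 122 x 122 mm outside and 26 mm high, walls and floor 5 mm thick (inside 112 x 112 mm), about 0.3 kg, lying loose on the board with a small paper card on its near wall. It takes the red-thread spools. Origin: centre of its underside; x points to its far edge, y to its left, z up. It slides on the board under a push of a few N; nothing stops or guides it
- tray_red_left (a point): the left end of the red tray's far edge, at its foot: (+61, +61, 0) mm in the tray's frame
- tray_red_right (a point): the right end of the red tray's far edge, at its foot: (+61, -61, 0) mm in the tray's frame
- tray_blue: open-topped blue plastic tray, square, 122 x 122 mm outside and 26 mm high, walls and floor 5 mm thick (inside 112 x 112 mm), about 0.3 kg, lying loose on the board with a small paper card on its near wall. It takes the white-thread spools. Origin: centre of its underside; x points to its far edge, y to its left, z up. It slides on the board under a push of a few N; nothing stops or guides it
- tray_blue_left (a point): the left end of the blue tray's far edge, at its foot: (+61, +61, 0) mm in the tray's frame
- tray_blue_right (a point): the right end of the blue tray's far edge, at its foot: (+61, -61, 0) mm in the tray's frame
- spool_red_1: sewing spool with red thread and white flanges, 46 mm diameter, 42 mm high, 0.045 kg. It starts standing upright on the worktop; its origin is the centre of its underside, its z axis is its own axis. Smooth outside like a cylinder of the full diameter when gripped; it rolls if it is knocked over. Always there.
- spool_red_2: sewing spool with red thread and white flanges, 46 mm diameter, 42 mm high, 0.045 kg. It starts standing upright on the worktop; its origin is the centre of its underside, its z axis is its own axis. Smooth outside like a cylinder of the full diameter when gripped; it rolls if it is knocked over. May be absent.
- spool_red_3: sewing spool with red thread and white flanges, 46 mm diameter, 42 mm high, 0.045 kg. It starts standing upright on the worktop; its origin is the centre of its underside, its z axis is its own axis. Smooth outside like a cylinder of the full diameter when gripped; it rolls if it is knocked over. May be absent.
- spool_white_1: sewing spool with white thread and orange flanges, 40 mm diameter, 50 mm high, about 0.05 kg. It starts standing upright on the worktop; its origin is the centre of its underside, its z axis is its own axis. Smooth outside like a cylinder of the full diameter when gripped; it rolls if it is knocked over. Always there.
- spool_white_2: sewing spool with white thread and orange flanges, 40 mm diameter, 50 mm high, about 0.05 kg. It starts standing upright on the worktop; its origin is the centre of its underside, its z axis is its own axis. Smooth outside like a cylinder of the full diameter when gripped; it rolls if it is knocked over. May be absent.
- tape_measure: yellow tape measure, 32 x 67 x 55 mm, a bystander beyond the spools at the left; origin: centre of its underside
- snips: red thread snips lying flat, 25 x 114 x 9 mm, a bystander in front of the reel machine; origin: centre of its underside
- marker: white felt marker with blue cap, 14 x 133 x 16 mm, lying near the right end of the worktop, a bystander; origin: centre of its underside
There are look-alikes about, which are no part of the job. Leave any green or turquoise look-alike of the spool_white_2 alone.

How it is judged:
By the outcome, as a careful person would: the job done as asked, in the order asked, and still so for the second after the job is handed in, with the robot touching nothing.
Of spool_red_2, spool_red_3, spool_white_2 only 2 to 3 are there at a start; the rules pass over those that are not, and their reading is None.
At some moment in a run one of tray_red, tray_blue may be knocked a few centimetres aside while the robot is not near it.
Once in a run the grip may slacken for a moment while it holds something.
It also fails if it takes over 192 s, if anything falls off the work surface, if the arm or the gripper's body presses on something with over 40 N, if the wrist force passes 120 N, or if a joint passes its speed limit or range.

### The arm

A 6-joint arm with a two-finger parallel gripper is mounted at the origin on a cart in front of the work surface, level with it; the furniture and walls round the work are solid. World frame = base frame: x ahead of the robot, y to its left, z up, the work surface at z = 0. Lengths are in m, angles in degrees, forces in N, time in s.
With the tool pointing down it reaches from about 0.25 to 0.725 m from the base axis. Payload 9.7 kg.
Tool frame: the origin (TCP) lies at the very end of the fingers, on their centre line; the grasp point (between the pads) lies 19 mm behind it; z points along the fingers, y is the line along which they close (so a half turn about z gives the same grasp; the last joint's range is limited). The gripper opens to 85 mm and grips with 20 to 120 N. Pads are 22 mm wide; open, the fingers measure 114 mm over their backs; the gripper's body (76 mm by 85 mm) begins 54 mm behind the grasp point. The pads swing forward as they close: fully open they stand 13 mm farther back than shut.
Start: joints at [75.802, 4.979, 10.078, 95.1, 0, 90], TCP at [0.135, 0.533, 0.231] pointing down, gripper open.
Joint ranges: [-179.16, 179.16], [-48.56, 103.87], [-65.8, 70.77], [-126.05, 130.52], [-82.76, 87.17], [-180, 180]. Speed limits (degrees/s): [127.2, 127.2, 147.25, 180, 180, 180].

### API

Orientations are given as [roll, pitch, yaw] about the fixed x, y, z axes, in that order (R = Rz(yaw) Ry(pitch) Rx(roll)).
In Python, from workcell import bot gives the robot as it stands.
- The arm moves only by the tool arm_command, never from a script. Its argument "series" is a list of rows, each a list of 4 numbers: the shift along the tool's x, y, z in m, then the turn about the tool's z in rad. A call has exactly 5 rows; each row is the pose to reach, as a shift and turn from the pose commanded when the call began, along the tool's axes at that moment; what a row does not reach only later rows make up. A row lasts 1/10 s, in which the tool goes at most 50 mm and 8.59 degrees, less where a joint would pass 70% of its speed; a pose out of reach is approached as far as the arm can. A call with a gripper value outside its range is refused whole. "hand" is the finger opening in m, from 0 to 0.0854, set as the call begins (left out, the last holds). The fingers move at their own pace and stop on an object; "grip_force" is the grip in N (left out, the last holds). Time passes only in rows, so rows that repeat a pose let the fingers close, or fill a call up. It gives the time, the measured TCP pose, the force, the opening and the grip force at its end, in the units of the state.
- bot.get_obs(): the state, without advancing time (a new reading comes with each control period).
- bot.camera(name): name is "scene" or "top" or "wrist"; returns a dict with "color" (480x640x3 uint8, blue, green, red), "camera_matrix" (3x3 intrinsics, pixels), "xyz" and "orientation" of the camera in the world; the wrist camera has in their place "T_tool_cam" (4x4, takes a point from camera to tool coordinates, whose origin is the TCP and whose axes are the flange's). Camera axes: x right, y up, looking along -z (the intrinsics and any distortion apply to the point x, -y, -z); pixel columns grow to the right and rows downward; lengths in m; the calibration is good to about 2 mm. A picture is of the moment at which its call begins: read the wrist's pose just before it. There is no depth.
- bot.job_done(): hands the job in; it is judged then, once.
Trained networks look in the newest picture that a camera, given by its name, has taken for a name from the list of things; names that differ only in an ending like _2 or _b are one class to them, and where a whole thing is asked for, a point or a joint stands for the part that bears it (a point fixed in the world has none). Each returns a list of dicts, best first, with "confidence" (0 to 1); they miss things now and then, are a little off and sometimes report something else, mostly with a low value. They report only what shows in the picture. A call takes as long as a camera call. They do not tell look-alikes from the thing itself.
- bot.find_in(camera, target): "location" ([column, row] in pixels, amid what is visible of it).
- bot.mark_of(camera, target): "location" ([column, row] in pixels: a listed point, or the origin of a listed thing).
The state is a dict: "time": time; "q": joint angles; "qd": joint speeds; "joint_efforts": joint torques, N m; "ee_pos": TCP position; "tcp_rot": TCP orientation; "wrist_force": force on the tool from outside, world axes, zero at the start; "torque": the same for the moment, N m; "opening": finger opening in m; "grasp_force": force on a finger pad.
Only numpy, scipy, OpenCV 4.12 (cv2) and the standard library are available. Lean on these libraries where they do the work, as an engineer would, in place of code of your own. Each camera call takes 0.05 s, during which the arm holds its last target. There are 200 camera calls.

## Working session

There is one attempt and no reset: what is moved stays moved. The work goes in short steps, Python scripts to look and compute and a tool call to move; the robot and the scene stay as the last step left them, time stands still between calls to the robot, and variables do not carry over. Pictures are saved under pics/ and viewed, at most 14 in all, crops included, and the job is handed in when it is done.

Besides the shell and the picture viewer there is one more tool, called after "Call:" by a JSON object that holds its "api" and its "payload". arm_command: Moves the arm, as the interface text tells. Its arguments: {"type":"object","properties":{"series":{"type":"array"},"hand":{"type":"number"},"grip_force":{"type":"number"}},"required":["series"]}

```bash
mkdir -p pics; ls
cat > h.py <<'E'
import numpy as np, cv2
from scipy.spatial.transform import Rotation as R
from workcell import bot
def cam(n):
    o=bot.get_obs(); c=bot.camera(n)
    K=np.array(c["camera_matrix"])
    if n=="wrist":
        T=np.array(c["T_tool_cam"]); Rt=R.from_euler('xyz',o["tcp_rot"],degrees=True).as_matrix()
        Rc=Rt@T[:3,:3]; p=np.array(o["ee_pos"])+Rt@T[:3,3]
    else:
        p=np.array(c["xyz"]); e=np.array(c["orientation"])
        Rc=e if e.shape==(3,3) else R.from_euler('xyz',e,degrees=True).as_matrix()
    return dict(img=c["color"],K=K,R=Rc,p=p,d=np.array(c.get("distortion",np.zeros(5)),float),keys=list(c.keys()))
def ray(c,uv,z):
    q=cv2.undistortPoints(np.array([[uv]],float),c["K"],c["d"])[0,0]
    v=c["R"]@np.array([q[0],-q[1],-1]); t=(z-c["p"][2])/v[2]
    return c["p"]+t*v
def proj(c,P):
    v=c["R"].T@(np.array(P)-c["p"]); v=np.array([v[0],-v[1],-v[2]])
    return cv2.projectPoints(v[None],np.zeros(3),np.zeros(3),c["K"],c["d"])[0].ravel()
E
python3 - <<'E'
from h import *
print(bot.get_obs())
for n in ("top","scene","wrist"):
    c=cam(n); cv2.imwrite(f"pics/{n}0.png",c["img"]); print(n,c["keys"],c["p"],c["d"]); print(c["R"].round(3))
    for t,z in (("spool_red_1",0),("spool_white_1",0),("tray_red",.008),("tray_blue",.008),("tray_red_left",.008),("tray_red_right",.008),("tray_blue_left",.008),("tray_blue_right",.008),("photo_line",.008),("board",0),("tape_measure",0),("snips",0),("marker",0)):
        print(t,[(np.round(m["confidence"],2),np.round(m["location"]).tolist(),ray(c,m["location"],z)[:2].round(3).tolist()) for m in bot.mark_of(n,t)])
E
```

```text
pics
{'time': 0.0, 'q': array([7.58034423e+01, 5.01353203e+00, 1.00322384e+01, 9.51000428e+01,
       4.89273481e-04, 9.00018574e+01]), 'qd': array([0.03149116, 0.0400727 , 0.00430247, 0.08328398, 0.01471609,
       0.03933683]), 'joint_efforts': array([ 1.41149361e-03, -5.20387387e+01,  4.64808011e+01,  1.60074164e-02,
        2.07743383e-04,  8.63203269e-06]), 'ee_pos': array([0.13482495, 0.53296757, 0.2305399 ]), 'tcp_rot': array([-1.79918664e+02, -4.86636229e-04,  1.65801584e+02]), 'wrist_force': array([ 0.41352898, -0.19335619,  0.53590024]), 'torque': array([-0.00657008,  0.02177664, -0.00269666]), 'grasp_force': 0.0, 'opening': 0.08549938170268821}
top ['color', 'camera_matrix', 'xyz', 'orientation'] [0.35798929 0.01211424 1.05123504] [0. 0. 0. 0. 0.]
[[ 0.004  0.988 -0.157]
 [-1.     0.007  0.019]
 [ 0.02   0.157  0.987]]
spool_red_1 [(np.float64(0.8), [266.0, 279.0], [0.433, 0.116]), (np.float64(0.58), [225.0, 278.0], [0.433, 0.209]), (np.float64(0.3), [390.0, 196.0], [0.628, -0.173])]
spool_white_1 [(np.float64(0.83), [186.0, 277.0], [0.436, 0.297]), (np.float64(0.74), [300
[... 1587 characters left out ...]
_blue_left [(np.float64(0.24), [338.0, 289.0], [0.42, 0.039])]
tray_blue_right []
photo_line []
board []
tape_measure [(np.float64(0.97), [228.0, 355.0], [0.469, 0.388]), (np.float64(0.67), [311.0, 308.0], [0.428, 0.136])]
snips []
marker []
wrist ['color', 'camera_matrix', 'T_tool_cam'] [0.0594659  0.55316608 0.37472842] [0. 0. 0. 0. 0.]
[[ 0.245 -0.923 -0.297]
 [ 0.97   0.234  0.073]
 [ 0.002 -0.306  0.952]]
spool_red_1 [(np.float64(0.68), [138.0, 476.0], [0.434, 0.217])]
spool_white_1 []
tray_red []
tray_blue []
tray_red_left []
tray_red_right []
tray_blue_left []
tray_blue_right []
photo_line [(np.float64(0.44), [138.0, 475.0], [0.425, 0.226])]
board []
tape_measure []
snips []
marker []
```

Run:
```python
import cv2
a=cv2.imread("pics/top0.png")[140:340,100:520]; cv2.imwrite("pics/top0c.png",cv2.resize(a,(798,380),interpolation=cv2.INTER_CUBIC))
```

```text
(no output)
```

View pics/top0c.png

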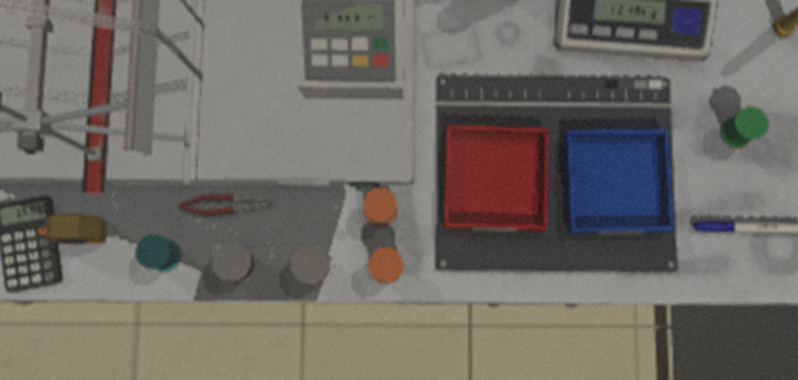

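View pics/scene0.png

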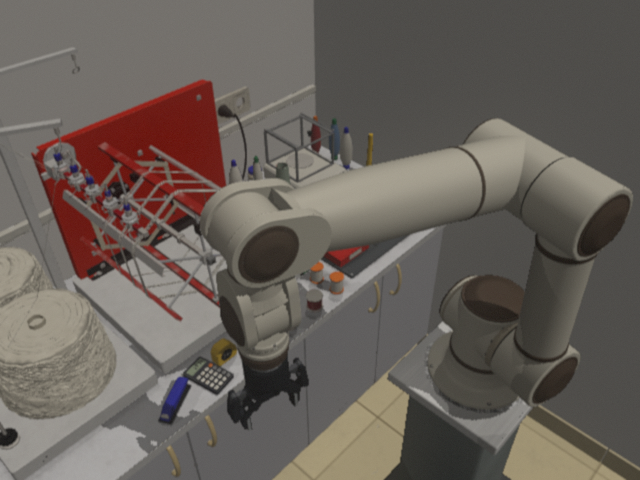

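Run:
```python
from h import *
t=cam("top"); s=cam("scene")
for z in (0,.05,.1,.15,.2,.3): print(z,"redbar top",ray(t,(148,240),z)[:2].round(3),"scene a",ray(s,(180,315),z)[:2].round(3),"b",ray(s,(222,303),z)[:2].round(3),"base edge",ray(t,(230,236),z)[:2].round(3), ray(t,(317,236),z)[:2].round(3),"worktop edge",ray(t,(300,299),z)[:2].round(3))
# refined spool tops by colour
hsv=cv2.cvtColor(t["img"],cv2.COLOR_BGR2HSV)
m=cv2.inRange(hsv,(3,110,120),(20,255,255)); n,l,st,ce=cv2.connectedComponentsWithStats(m)
for i in range(1,n):
    if st[i,4]>60: print(ce[i].round(1),st[i],ray(t,ce[i],.05).round(4))
for uv in ((222.1,278),(263.2,279.5)): print(ray(t,uv,.042).round(4))
# board line direction
a=ray(t,(100+437/1.9,140+103/1.9),.008);b=ray(t,(100+670/1.9,140+107/1.9),.008);print(a,b)
a=ray(t,(100+437/1.9,140+268/1.9),.008);b=ray(t,(100+677/1.9,140+271/1.9),.008);print(a,b)
cv2.imwrite("pics/s1.png",cv2.resize(s["img"][160:440,130:430],(600,560),interpolation=cv2.INTER_CUBIC))
```

```text
0 redbar top [0.52  0.388] scene a [0.665 0.388] b [0.618 0.285] base edge [0.531 0.201] [ 0.532 -0.   ] worktop edge [0.387 0.038]
0.05 redbar top [0.513 0.37 ] scene a [0.621 0.411] b [0.576 0.312] base edge [0.523 0.192] [0.524 0.   ] worktop edge [0.386 0.036]
0.1 redbar top [0.505 0.352] scene a [0.577 0.434] b [0.534 0.339] base edge [0.514 0.183] [0.516 0.001] worktop edge [0.384 0.035]
0.15 redbar top [0.497 0.334] scene a [0.533 0.457] b [0.492 0.366] base edge [0.506 0.174] [0.507 0.001] worktop edge [0.383 0.034]
0.2 redbar top [0.489 0.317] scene a [0.489 0.479] b [0.45  0.393] base edge [0.498 0.165] [0.499 0.002] worktop edge [0.382 0.033]
0.3 redbar top [0.474 0.281] scene a [0.401 0.525] b [0.366 0.448] base edge [0.482 0.147] [0.483 0.003] worktop edge [0.379 0.03 ]
[299.6 247.6] [291 239  18  18 255] [0.4978 0.0384 0.05  ]
[302.6 279. ] [294 270  18  19 262] [0.429 0.031 0.05 ]
[0.4308 0.2071 0.042 ]
[0.428  0.1174 0.042 ]
[ 0.63012893 -0.0301137   0.008     ] [ 0.6276116 -0.3182094  0.008    ]
[ 0.42761664 -0.03019527  0.008     ] [ 0.42546479 -0.31819392  0.008     ]
```

View pics/s1.png

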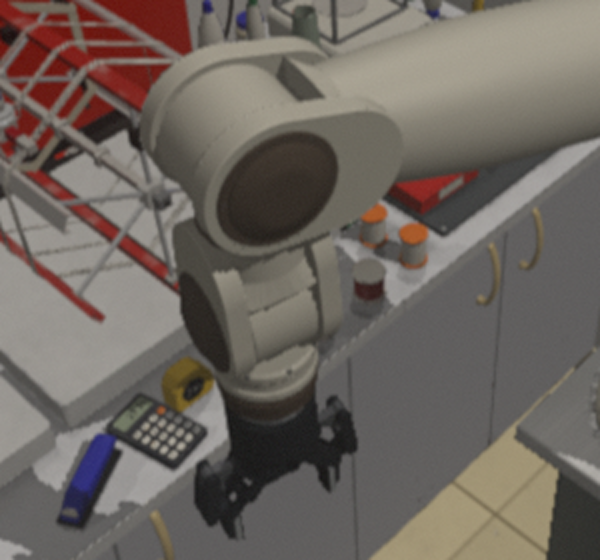

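Call:
{"api": "arm_command", "payload": {"series": [[-0.037,-0.024,0,0.15],[-0.073,-0.049,0,0.3],[-0.11,-0.073,0,0.45],[-0.146,-0.098,0,0.6],[-0.183,-0.122,0,0.75]], "hand": 0.085, "grip_force": 40}}

```text
time: 2.7
ee_pos: [0.2831, 0.3686, 0.2314]
tcp_rot: [180.0, -0.0, 122.5]
wrist_force: [0.5, 0.6, 0.0]
opening: 0.0851
grasp_force: 0.0
```

Call:
{"api": "arm_command", "payload": {"series": [[-0.043,0.007,0.01,0.15],[-0.086,0.014,0.02,0.3],[-0.13,0.021,0.03,0.45],[-0.173,0.028,0.04,0.6],[-0.217,0.035,0.05,0.75]]}}

```text
time: 3.2
ee_pos: [0.4304, 0.2051, 0.1811]
tcp_rot: [180.0, -0.0, 79.5]
wrist_force: [0.8, 0.4, -0.2]
opening: 0.0852
grasp_force: 0.0
```

Call:
{"api": "arm_command", "payload": {"series": [[0,0,0,0.15],[0,0,0,0.3],[0,0,0,0.45],[0,0,0,0.6],[0,0,0,0.75]]}}

```text
time: 3.7
ee_pos: [0.4295, 0.2065, 0.1813]
tcp_rot: [180.0, -0.0, 36.5]
wrist_force: [0.4, 0.6, -0.3]
opening: 0.0849
grasp_force: 0.0
```

Call:
{"api": "arm_command", "payload": {"series": [[0,0,0,0.15],[0,0,0,0.3],[0,0,0,0.45],[0,0,0,0.6],[0,0,0,0.644]]}}

```text
time: 4.2
ee_pos: [0.4494, 0.1123, 0.1814]
tcp_rot: [-175.2, 0.4, 11.1]
wrist_force: [0.3, 0.5, -0.5]
opening: 0.085
grasp_force: 0.0
```

Run:
```python
from h import *
o=bot.get_obs()
for k in o: print(k,np.round(o[k],3))
```

```text
time 4.2
q [ 11.061  -7.327  -7.672  90.032   4.837 179.942]
qd [-29.261  -5.06   -4.893   1.354   5.882   0.036]
joint_efforts [ 4.1210e+00 -3.8331e+01  4.7286e+01  1.2200e-01  2.6200e-01 -1.0000e-03]
ee_pos [0.449 0.112 0.181]
tcp_rot [-175.163    0.372   11.118]
wrist_force [ 0.277  0.54  -0.497]
torque [-0.093  0.002 -0.005]
grasp_force 0.0
opening 0.085
```

Call:
{"api": "arm_command", "payload": {"series": [[0,0,0,-0.15],[0,0,0,-0.3],[0,0,0,-0.45],[0,0,0,-0.6],[0,0,0,-0.75]]}}

```text
time: 4.7
ee_pos: [0.4493, 0.1132, 0.1814]
tcp_rot: [-176.3, -3.0, 54.5]
wrist_force: [-0.1, -0.9, -0.3]
opening: 0.0849
grasp_force: 0.0
```

Call:
{"api": "arm_command", "payload": {"series": [[0,0,0,-0.15],[0,0,0,-0.3],[0,0,0,-0.45],[0,0,0,-0.6],[0,0,0,-0.75]]}}

```text
time: 5.2
ee_pos: [0.4493, 0.1133, 0.1814]
tcp_rot: [-179.3, -4.7, 97.5]
wrist_force: [-0.6, 0.2, 0.9]
opening: 0.085
grasp_force: 0.0
```

Call:
{"api": "arm_command", "payload": {"series": [[0,0,0,-0.15],[0,0,0,-0.3],[0,0,0,-0.45],[0,0,0,-0.6],[0,0,0,-0.75]]}}

```text
time: 5.7
ee_pos: [0.4492, 0.1133, 0.1814]
tcp_rot: [177.3, -3.9, 140.6]
wrist_force: [0.5, -0.2, -0.3]
opening: 0.0849
grasp_force: 0.0
```

Run:
```python
from h import *
o=bot.get_obs()
for k in ("time","q","ee_pos","tcp_rot"): print(k,np.round(o[k],4))
```

```text
time 5.7
q [11.2131 -7.3215 -7.6581 90.0339  4.7807 50.6746]
ee_pos [0.4492 0.1133 0.1814]
tcp_rot [177.253   -3.9317 140.6174]
```

Call:
{"api": "arm_command", "payload": {"series": [[0,0,0,-0.15],[0,0,0,-0.3],[0,0,0,-0.45],[0,0,0,-0.6],[0,0,0,-0.75]]}}

```text
time: 6.2
ee_pos: [0.4492, 0.1133, 0.1814]
tcp_rot: [175.3, -1.0, -176.5]
wrist_force: [-0.7, 0.2, -0.3]
opening: 0.0851
grasp_force: 0.0
```

Call:
{"api": "arm_command", "payload": {"series": [[0,0,0,-0.15],[0,0,0,-0.3],[0,0,0,-0.45],[0,0,0,-0.6],[0,0,0,-0.75]]}}

```text
time: 6.7
ee_pos: [0.4492, 0.1133, 0.1814]
tcp_rot: [175.9, 2.5, -133.6]
wrist_force: [-0.5, -0.3, 0.4]
opening: 0.0852
grasp_force: 0.0
```

Call:
{"api": "arm_command", "payload": {"series": [[0,0,0,-0.15],[0,0,0,-0.3],[0,0,0,-0.45],[0,0,0,-0.6],[0,0,0,-0.75]]}}

```text
time: 7.2
ee_pos: [0.4492, 0.1133, 0.1814]
tcp_rot: [178.7, 4.6, -90.6]
wrist_force: [-0.9, -0.2, 0.0]
opening: 0.0848
grasp_force: 0.0
```

Call:
{"api": "arm_command", "payload": {"series": [[0,0,0,-0.15],[0,0,0,-0.3],[0,0,0,-0.45],[0,0,0,-0.6],[0,0,0,-0.75]]}}

```text
time: 7.7
ee_pos: [0.4492, 0.1133, 0.1814]
tcp_rot: [-177.8, 4.3, -47.5]
wrist_force: [0.4, 0.3, -0.8]
opening: 0.0853
grasp_force: 0.0
```

Call:
{"api": "arm_command", "payload": {"series": [[0,0,0,-0.15],[0,0,0,-0.3],[0,0,0,-0.45],[0,0,0,-0.6],[0,0,0,-0.75]]}}

```text
time: 8.2
ee_pos: [0.4492, 0.1133, 0.1814]
tcp_rot: [-175.5, 1.7, -4.6]
wrist_force: [-0.3, 0.5, -0.6]
opening: 0.0851
grasp_force: 0.0
```

```bash
cat >> h.py <<'E'
def st():
    o=bot.get_obs(); M=R.from_euler('xyz',o["tcp_rot"],degrees=True).as_matrix()
    print("t %.2f"%o["time"],"q",np.round(o["q"],2),"p",np.round(o["ee_pos"],4),"rpy",np.round(o["tcp_rot"],2),"zaxis tilt deg xy",np.round(np.degrees(M[:2,2]),2),"F",np.round(o["wrist_force"],1),"open %.4f"%o["opening"],"gf %.1f"%o["grasp_force"])
    return o,M
E
python3 -c "
from h import *
st()"
```

```text
t 8.20 q [  11.21   -7.32   -7.66   90.03    4.78 -164.18] p [0.4492 0.1133 0.1814] rpy [-175.5     1.66   -4.55] zaxis tilt deg xy [-1.29  4.61] F [-0.3  0.5 -0.6] open 0.0851 gf 0.0
```

Call:
{"api": "arm_command", "payload": {"series": [[0,0,0,-0.15],[0,0,0,-0.27],[0,0,0,-0.4],[0,0,0,-0.5],[0,0,0,-0.5]]}}

```text
time: 8.7
ee_pos: [0.4287, 0.1701, 0.1815]
tcp_rot: [-177.5, -0.6, 20.0]
wrist_force: [0.7, -0.6, 0.0]
opening: 0.0852
grasp_force: 0.0
```

```bash
python3 -c "
from h import *
st()"
```

```text
t 8.70 q [  20.07   -8.56   -8.67   89.27    2.53 -179.94] p [0.4287 0.1701 0.1815] rpy [-177.47   -0.62   20.02] zaxis tilt deg xy [-0.29  2.59] F [ 0.7 -0.6  0. ] open 0.0852 gf 0.0
```

Call:
{"api": "arm_command", "payload": {"series": [[0,0,0,-0.15],[0,0,0,-0.27],[0,0,0,-0.27],[0,0,0,-0.27],[0,0,0,-0.27]]}}

```text
time: 9.2
ee_pos: [0.3873, 0.2377, 0.1813]
tcp_rot: [-179.8, -1.2, 31.4]
wrist_force: [-0.3, -0.3, 0.2]
opening: 0.0847
grasp_force: 0.0
```

```bash
python3 -c "
from h import *
st()"
```

```text
t 9.20 q [ 3.1450e+01 -1.0030e+01 -9.9400e+00  8.8910e+01  1.5000e-01 -1.7994e+02] p [0.3873 0.2377 0.1813] rpy [-179.85   -1.18   31.39] zaxis tilt deg xy [0.93 0.74] F [-0.3 -0.3  0.2] open 0.0847 gf 0.0
```

Call:
{"api": "arm_command", "payload": {"series": [[0,0,0,0.15],[0,0,0,0.3],[0,0,0,0.45],[0,0,0,0.6],[0,0,0,0.75]]}}

```text
time: 9.7
ee_pos: [0.3878, 0.237, 0.1813]
tcp_rot: [-179.1, -0.8, -12.0]
wrist_force: [0.3, -0.3, 0.6]
opening: 0.0847
grasp_force: 0.0
```

Call:
{"api": "arm_command", "payload": {"series": [[0,0,0,0.15],[0,0,0,0.3],[0,0,0,0.45],[0,0,0,0.6],[0,0,0,0.75]]}}

```text
time: 10.2
ee_pos: [0.3878, 0.237, 0.1813]
tcp_rot: [-178.8, 0.1, -55.0]
wrist_force: [-0.7, 0.0, 0.3]
opening: 0.0844
grasp_force: 0.0
```

Call:
{"api": "arm_command", "payload": {"series": [[0,0,0,0.15],[0,0,0,0.3],[0,0,0,0.45],[0,0,0,0.6],[0,0,0,0.75]]}}

```text
time: 10.7
ee_pos: [0.3878, 0.237, 0.1812]
tcp_rot: [-179.2, 0.8, -98.0]
wrist_force: [0.6, 0.8, -0.2]
opening: 0.0853
grasp_force: 0.0
```

Call:
{"api": "arm_command", "payload": {"series": [[0,0,0,0.15],[0,0,0,0.3],[0,0,0,0.45],[0,0,0,0.6],[0,0,0,0.75]]}}

```text
time: 11.2
ee_pos: [0.3878, 0.237, 0.1812]
tcp_rot: [-180.0, 1.2, -141.0]
wrist_force: [0.9, -0.0, -0.0]
opening: 0.085
grasp_force: 0.0
```

Call:
{"api": "arm_command", "payload": {"series": [[0,0,0,0.15],[0,0,0,0.3],[0,0,0,0.45],[0,0,0,0.6],[0,0,0,0.69]]}}

```text
time: 11.7
ee_pos: [0.3878, 0.237, 0.1812]
tcp_rot: [179.3, 0.9, 179.5]
wrist_force: [-0.2, 0.1, 0.2]
opening: 0.0852
grasp_force: 0.0
```

```bash
cat >> h.py <<'E'
def go(*P,yaw=None):
    "cumulative tool-frame shifts from the present pose to world points P"
    o,M=st()
    for p in P: print("to",p,"shift",(M.T@(np.array(p)-o["ee_pos"])).round(4))
    if yaw is not None: print("turn",round(float(np.radians((o["tcp_rot"][2]-yaw+180)%360-180)),4))
E
python3 - <<'E'
from h import *
go((.43,.208,.15),(.43,.208,.01),yaw=180)
c=cam("wrist"); cv2.imwrite("pics/w1.png",c["img"])
for t,z in (("spool_red_1",0),("spool_white_1",0)):
    print(t,[(np.round(m["confidence"],2),np.round(m["location"]).tolist(),ray(c,m["location"],z)[:2].round(4).tolist()) for m in bot.mark_of("wrist",t)])
E
```

```text
t 11.70 q [ 31.34 -10.01  -9.94  88.9    0.13  31.81] p [0.3878 0.237  0.1812] rpy [179.27   0.92 179.53] zaxis tilt deg xy [0.93 0.72] F [-0.2  0.1  0.2] open 0.0852 gf 0.0
to (0.43, 0.208, 0.15) shift [-0.0419 -0.029   0.0316]
to (0.43, 0.208, 0.01) shift [-0.0396 -0.0308  0.1715]
turn -0.0083
spool_red_1 [(np.float64(0.67), [287.0, 258.0], [0.4324, 0.2153]), (np.float64(0.6), [186.0, 255.0], [0.4278, 0.1213])]
spool_white_1 [(np.float64(0.87), [115.0, 321.0], [0.4965, 0.044]), (np.float64(0.7), [94.0, 256.0], [0.4285, 0.0372]), (np.float64(0.66), [377.0, 268.0], [0.4436, 0.2995])]
```

View pics/w1.png

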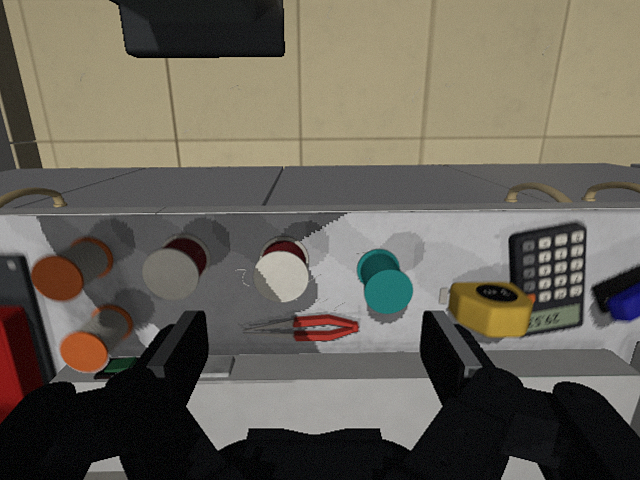

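Call:
{"api": "arm_command", "payload": {"series": [[-0.0436,-0.026,0.005,0],[-0.0432,-0.0264,0.05,0],[-0.0425,-0.027,0.095,0],[-0.042,-0.0275,0.14,0],[-0.0416,-0.0278,0.171,0]], "hand": 0.07}}

```text
time: 12.35
ee_pos: [0.4307, 0.211, 0.0076]
tcp_rot: [179.3, 0.8, -179.9]
wrist_force: [-1.1, -0.0, -0.2]
opening: 0.0698
grasp_force: 0.0
```

Call:
{"api": "arm_command", "payload": {"series": [[0,0,0,0],[0,0,0,0],[0,0,0,0],[0,0,0,0],[0,0,0,0]], "hand": 0.035, "grip_force": 40}}

```text
time: 12.85
ee_pos: [0.4324, 0.2127, 0.0121]
tcp_rot: [179.2, 1.1, -180.0]
wrist_force: [-0.5, -0.3, -0.2]
opening: 0.0449
grasp_force: 41.7
```

```bash
python3 -c "
from h import *
go((.432,.211,.12),(.43,.0,.12),(.51,-.096,.12))"
```

```text
t 12.85 q [ 26.05  -3.99 -23.34  69.37   0.23  26.02] p [0.4324 0.2127 0.0121] rpy [ 179.23    1.05 -179.97] zaxis tilt deg xy [1.05 0.77] F [-0.5 -0.3 -0.2] open 0.0449 gf 41.7
to (0.432, 0.211, 0.12) shift [-0.0016 -0.0002 -0.1079]
to (0.43, 0.0, 0.12) shift [ 0.0005 -0.2112 -0.1108]
to (0.51, -0.096, 0.12) shift [-0.0795 -0.3072 -0.1107]
```

Call:
{"api": "arm_command", "payload": {"series": [[0,0,-0.045,0],[0,0,-0.09,0],[0,-0.03,-0.11,0],[-0.01,-0.07,-0.11,0],[-0.03,-0.11,-0.11,0]]}}

```text
time: 13.35
ee_pos: [0.4601, 0.1003, 0.1218]
tcp_rot: [179.2, 1.1, -179.9]
wrist_force: [0.4, 0.5, -1.4]
opening: 0.0448
grasp_force: 41.7
```

Call:
{"api": "arm_command", "payload": {"series": [[-0.02,-0.04,0,0],[-0.04,-0.08,0,0],[-0.06,-0.12,0,0],[-0.08,-0.16,0,0],[-0.1,-0.198,0,0]]}}

```text
time: 13.85
ee_pos: [0.5607, -0.099, 0.1197]
tcp_rot: [179.3, 1.0, -180.0]
wrist_force: [1.7, 1.2, -0.4]
opening: 0.045
grasp_force: 42.8
```

```bash
cat >> h.py <<'E'
def look(n,names,pic=None):
    c=cam(n)
    if pic: cv2.imwrite(f"pics/{pic}.png",c["img"])
    for t in names:
        z=.008 if t[:4] in("tray","phot") else 0
        print(t,[(round(float(m["confidence"]),2),np.round(m["location"]).tolist(),ray(c,m["location"],z)[:2].round(4).tolist()) for m in bot.mark_of(n,t)])
    return c
TR=["tray_red","tray_red_left","tray_red_right","tray_blue","tray_blue_left","tray_blue_right","photo_line"]
E
python3 - <<'E'
from h import *
look("wrist",TR,"w2"); look("top",TR)
go((.562,-.098,.03),(.507,-.098,.03),yaw=179.5)
E
```

```text
tray_red [(0.92, [314.0, 200.0], [0.5352, -0.0964]), (0.27, [35.0, 277.0], [0.5932, -0.3028])]
tray_red_left [(0.87, [393.0, 280.0], [0.597, -0.0371])]
tray_red_right [(0.71, [230.0, 277.0], [0.5937, -0.1585])]
tray_blue [(0.67, [219.0, 320.0], [0.6296, -0.1703]), (0.62, [101.0, 196.0], [0.5323, -0.2427])]
tray_blue_left [(0.7, [200.0, 275.0], [0.5919, -0.1809])]
tray_blue_right [(0.96, [34.0, 277.0], [0.5931, -0.3036])]
photo_line [(0.6, [219.0, 319.0], [0.6293, -0.1699]), (0.42, [392.0, 282.0], [0.5981, -0.0377])]
tray_red [(0.97, [358.0, 234.0], [0.5365, -0.0948]), (0.43, [142.0, 260.0], [0.4722, 0.3954])]
tray_red_left [(0.73, [334.0, 211.0], [0.5891, -0.0401])]
tray_red_right []
tray_blue []
tray_blue_left [(0.27, [357.0, 235.0], [0.5332, -0.0931])]
tray_blue_right [(0.6, [335.0, 207.0], [0.5994, -0.042]), (0.58, [449.0, 210.0], [0.5954, -0.3079]), (0.45, [304.0, 279.0], [0.4311, 0.0281])]
photo_line []
t 14.65 q [-10.25   5.87  -1.39  81.95   0.87 -10.28] p [ 0.5598 -0.0968  0.119 ] rpy [ 179.29    0.94 -179.97] zaxis tilt deg xy [0.94 0.71] F [-0.3 -0.1  0. ] open 0.0445 gf 42.9
to (0.562, -0.098, 0.03) shift [-0.0007 -0.0023  0.089 ]
to (0.507, -0.098, 0.03) shift [ 0.0543 -0.0022  0.0881]
turn 0.0093
```

View pics/w2.png

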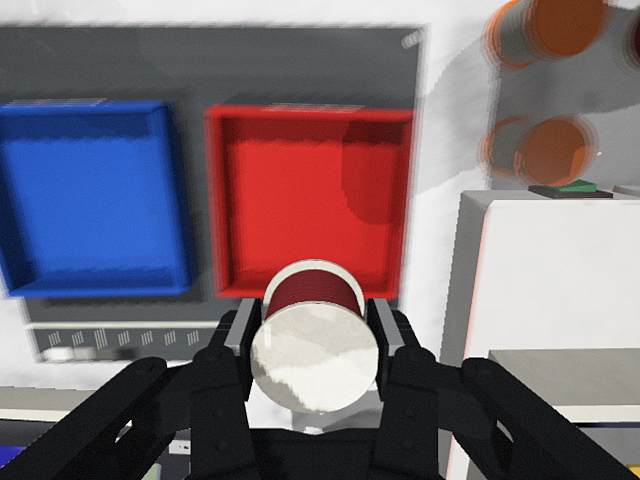

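Call:
{"api": "arm_command", "payload": {"series": [[0,0,0.03,0],[-0.001,-0.001,0.06,0],[-0.001,-0.001,0.085,0],[-0.001,-0.001,0.09,0],[-0.001,-0.001,0.09,0]]}}

```text
time: 15.15
ee_pos: [0.5619, -0.0968, 0.0285]
tcp_rot: [179.3, 0.9, -180.0]
wrist_force: [0.3, -0.7, -0.3]
opening: 0.0448
grasp_force: 42.9
```

Call:
{"api": "arm_command", "payload": {"series": [[0,0,0,0],[0,0,0,0],[0,0,0,0],[0,0,-0.03,0],[0,0,-0.07,0]], "hand": 0.058}}

```text
time: 15.65
ee_pos: [0.5601, -0.0976, 0.0984]
tcp_rot: [179.2, 0.8, -180.0]
wrist_force: [0.8, -0.0, -0.6]
opening: 0.058
grasp_force: 0.0
```

Call:
{"api": "arm_command", "payload": {"series": [[0.01,0.02,-0.04,0],[0.04,0.06,-0.04,0],[0.07,0.1,-0.04,0],[0.1,0.14,-0.04,0],[0.12,0.18,-0.04,0]]}}

```text
time: 16.15
ee_pos: [0.4389, 0.0827, 0.1401]
tcp_rot: [179.3, 1.0, 180.0]
wrist_force: [2.1, -0.0, 0.6]
opening: 0.058
grasp_force: 0.0
```

Run:
```python
from h import *
look("wrist",["spool_red_1","spool_white_1"])
go((.43,.119,.12),(.43,.119,.011))
```

```text
spool_red_1 [(0.81, [106.0, 370.0], [0.5749, -0.1016]), (0.73, [357.0, 212.0], [0.43, 0.1198])]
spool_white_1 [(0.9, [250.0, 211.0], [0.4286, 0.0361]), (0.68, [581.0, 232.0], [0.4471, 0.3007]), (0.6, [263.0, 290.0], [0.4967, 0.0432])]
t 16.30 q [ 10.41 -11.13 -15.41  84.55   0.54  10.16] p [0.4399 0.0835 0.1403] rpy [ 179.26    1.06 -179.76] zaxis tilt deg xy [1.06 0.75] F [ 0.7  0.  -0.5] open 0.0581 gf 0.0
to (0.43, 0.119, 0.12) shift [0.0101 0.0352 0.0206]
to (0.43, 0.119, 0.011) shift [0.0121 0.0338 0.1296]
```

Call:
{"api": "arm_command", "payload": {"series": [[0.01,0.035,0.01,0],[0.0105,0.035,0.04,0],[0.011,0.035,0.08,0],[0.012,0.0345,0.12,0],[0.012,0.0345,0.13,0]], "hand": 0.07}}

```text
time: 16.8
ee_pos: [0.4288, 0.1165, 0.0059]
tcp_rot: [179.4, 0.6, 180.0]
wrist_force: [-1.4, 0.7, 0.1]
opening: 0.0703
grasp_force: 0.0
```

Call:
{"api": "arm_command", "payload": {"series": [[0,0,0,0],[0,0,0,0],[0,0,0,0],[0,0,0,0],[0,0,-0.03,0]], "hand": 0.035}}

```text
time: 17.3
ee_pos: [0.4286, 0.117, 0.0378]
tcp_rot: [179.3, 0.7, -180.0]
wrist_force: [0.2, 0.0, -0.1]
opening: 0.0442
grasp_force: 41.1
```

Call:
{"api": "arm_command", "payload": {"series": [[0,0,-0.045,0],[0,-0.03,-0.08,0],[-0.02,-0.07,-0.08,0],[-0.04,-0.11,-0.08,0],[-0.06,-0.15,-0.08,0]]}}

```text
time: 17.8
ee_pos: [0.4899, -0.0352, 0.1201]
tcp_rot: [179.3, 1.1, -180.0]
wrist_force: [1.2, 1.1, -0.5]
opening: 0.0443
grasp_force: 41.1
```

Run:
```python
from h import *
look("wrist",TR[:3])
go((.508,-.096,.12),(.508,-.096,.03))
```

```text
tray_red [(0.91, [230.0, 294.0], [0.5372, -0.0962])]
tray_red_left [(0.25, [235.0, 329.0], [0.5675, -0.0943])]
tray_red_right [(0.92, [155.0, 361.0], [0.5969, -0.1606])]
t 18.00 q [ -4.48  -4.86 -12.19  81.77   0.8   -4.37] p [ 0.4891 -0.0343  0.1189] rpy [179.27   0.95 179.89] zaxis tilt deg xy [0.95 0.73] F [-0.5  0.1  0.1] open 0.0440 gf 41.2
to (0.508, -0.096, 0.12) shift [-0.019  -0.0616 -0.0015]
to (0.508, -0.096, 0.03) shift [-0.0176 -0.0627  0.0885]
```

Call:
{"api": "arm_command", "payload": {"series": [[-0.015,-0.045,0,0],[-0.019,-0.062,0.02,0],[-0.018,-0.062,0.06,0],[-0.0175,-0.0625,0.09,0],[-0.0175,-0.0625,0.09,0]]}}

```text
time: 18.5
ee_pos: [0.506, -0.0935, 0.0255]
tcp_rot: [179.2, 0.7, -179.9]
wrist_force: [-0.3, 0.4, -0.2]
opening: 0.0449
grasp_force: 43.3
```

Call:
{"api": "arm_command", "payload": {"series": [[0,0,0,0],[0,0,0,0],[0,0,0,0],[0,0,-0.03,0],[0,0,-0.07,0]], "hand": 0.058}}

```text
time: 19.0
ee_pos: [0.5057, -0.0955, 0.0981]
tcp_rot: [179.3, 0.8, -180.0]
wrist_force: [2.0, -0.1, -0.1]
opening: 0.0579
grasp_force: 0.0
```

Call:
{"api": "arm_command", "payload": {"series": [[0.01,0.02,-0.04,0],[0.03,0.04,-0.04,0],[0.05,0.07,-0.04,0],[0.065,0.1,-0.04,0],[0.08,0.13,-0.04,0]]}}

```text
time: 19.5
ee_pos: [0.4255, 0.0346, 0.1396]
tcp_rot: [179.3, 1.1, 180.0]
wrist_force: [0.7, 0.7, 0.8]
opening: 0.058
grasp_force: 0.0
```

Run:
```python
from h import *
look("wrist",["spool_red_1","spool_white_1"])
go((.43,.034,.12),(.43,.034,.014))
```

```text
spool_red_1 [(0.59, [156.0, 322.0], [0.513, -0.0983])]
spool_white_1 [(0.95, [311.0, 228.0], [0.4291, 0.0352]), (0.65, [318.0, 306.0], [0.4988, 0.0416]), (0.61, [637.0, 241.0], [0.4411, 0.3001]), (0.19, [159.0, 353.0], [0.544, -0.0994])]
t 19.65 q [  4.26 -13.94 -17.79  85.03   0.65   4.08] p [0.4258 0.035  0.1397] rpy [ 179.27    1.07 -179.82] zaxis tilt deg xy [1.06 0.73] F [-0.5  0.4 -0.6] open 0.0581 gf 0.0
to (0.43, 0.034, 0.12) shift [-0.0038 -0.0012  0.0197]
to (0.43, 0.034, 0.014) shift [-0.0019 -0.0026  0.1257]
```

Call:
{"api": "arm_command", "payload": {"series": [[-0.0035,-0.001,0.02,0],[-0.003,-0.001,0.06,0],[-0.0025,-0.001,0.1,0],[-0.002,-0.0015,0.123,0],[-0.002,-0.0015,0.123,0]], "hand": 0.062}}

```text
time: 20.15
ee_pos: [0.4283, 0.0329, 0.0128]
tcp_rot: [179.3, 0.7, 180.0]
wrist_force: [0.2, 0.8, 0.6]
opening: 0.0621
grasp_force: 0.0
```

Call:
{"api": "arm_command", "payload": {"series": [[0,0,0,0],[0,0,0,0],[0,0,0,0],[0,0,0,0],[0,0,-0.03,0]], "hand": 0.03}}

```text
time: 20.65
ee_pos: [0.4281, 0.0332, 0.0439]
tcp_rot: [179.3, 0.7, -180.0]
wrist_force: [-0.1, -0.4, -0.9]
opening: 0.0381
grasp_force: 40.5
```

Call:
{"api": "arm_command", "payload": {"series": [[0,0,-0.045,0],[-0.01,-0.03,-0.09,0],[-0.03,-0.07,-0.09,0],[-0.05,-0.11,-0.09,0],[-0.07,-0.15,-0.09,0]]}}

```text
time: 21.15
ee_pos: [0.4993, -0.1196, 0.1362]
tcp_rot: [179.3, 1.1, -180.0]
wrist_force: [0.6, 0.7, -0.3]
opening: 0.0384
grasp_force: 40.5
```

Run:
```python
from h import *
look("wrist",TR[3:])
go((.559,-.242,.12),(.559,-.242,.034))
```

```text
tray_blue [(0.64, [153.0, 266.0], [0.5298, -0.243])]
tray_blue_left []
tray_blue_right [(0.8, [91.0, 335.0], [0.5924, -0.3025]), (0.52, [152.0, 268.0], [0.532, -0.2437])]
photo_line [(0.68, [254.0, 371.0], [0.6291, -0.169])]
t 21.40 q [-13.82  -1.86  -7.57  83.56   0.93 -13.8 ] p [ 0.4979 -0.1177  0.1349] rpy [179.27   0.93 179.98] zaxis tilt deg xy [0.93 0.73] F [-0.5 -0.2 -0.2] open 0.0386 gf 40.6
to (0.559, -0.242, 0.12) shift [-0.0608 -0.1245  0.0143]
to (0.559, -0.242, 0.034) shift [-0.0595 -0.1256  0.1003]
```

Call:
{"api": "arm_command", "payload": {"series": [[-0.02,-0.045,0,0],[-0.04,-0.09,0,0],[-0.06,-0.125,0.015,0],[-0.06,-0.125,0.06,0],[-0.0595,-0.1255,0.1,0]]}}

```text
time: 21.9
ee_pos: [0.56, -0.2417, 0.0334]
tcp_rot: [179.3, 1.0, -180.0]
wrist_force: [-0.3, 0.4, -0.7]
opening: 0.0387
grasp_force: 40.7
```

Call:
{"api": "arm_command", "payload": {"series": [[0,0,0,0],[0,0,0,0],[0,0,0,0],[0,0,0,0],[0,0,-0.03,0]], "hand": 0.055}}

```text
time: 22.4
ee_pos: [0.5576, -0.2415, 0.0627]
tcp_rot: [179.2, 0.8, -180.0]
wrist_force: [-0.1, -0.4, -1.0]
opening: 0.055
grasp_force: 0.0
```

Call:
{"api": "arm_command", "payload": {"series": [[0,0,-0.045,0],[0,0.02,-0.08,0],[0.005,0.06,-0.08,0],[0.02,0.1,-0.08,0],[0.03,0.14,-0.08,0]]}}

```text
time: 22.9
ee_pos: [0.5273, -0.1022, 0.1475]
tcp_rot: [179.3, 1.1, 180.0]
wrist_force: [1.1, -0.1, 1.0]
opening: 0.0549
grasp_force: 0.0
```

Call:
{"api": "arm_command", "payload": {"series": [[0.01,0.04,0,0],[0.02,0.08,0,0],[0.03,0.12,0,0],[0.031,0.14,0,0],[0.031,0.14,0,0]]}}

```text
time: 23.4
ee_pos: [0.4965, 0.0389, 0.1486]
tcp_rot: [179.3, 1.1, -179.8]
wrist_force: [0.3, 0.2, -0.1]
opening: 0.0552
grasp_force: 0.0
```

Run:
```python
from h import *
c=look("wrist",["spool_red_1","spool_white_1"]+TR[:4])
go((.4975,.042,.12),(.4975,.042,.014))
cv2.imwrite("pics/w3.png",c["img"])
```

```text
spool_red_1 [(0.98, [142.0, 234.0], [0.5083, -0.0978]), (0.94, [153.0, 300.0], [0.5686, -0.0971]), (0.74, [79.0, 367.0], [0.6372, -0.175]), (0.69, [317.0, 223.0], [0.4985, 0.0449])]
spool_white_1 [(0.58, [314.0, 220.0], [0.4957, 0.0426])]
tray_red [(0.65, [78.0, 367.0], [0.6309, -0.1703]), (0.58, [145.0, 268.0], [0.5347, -0.096])]
tray_red_left []
tray_red_right []
tray_blue []
t 23.75 q [ 3.74 -4.04 -8.37 84.68  0.65  3.81] p [0.4965 0.0357 0.1466] rpy [179.29   0.94 179.93] zaxis tilt deg xy [0.94 0.71] F [ 0.5 -0.4  0.1] open 0.0551 gf 0.0
to (0.4975, 0.042, 0.12) shift [-0.0005  0.006   0.0267]
to (0.4975, 0.042, 0.014) shift [0.0012 0.0047 0.1327]
```

View pics/w3.png

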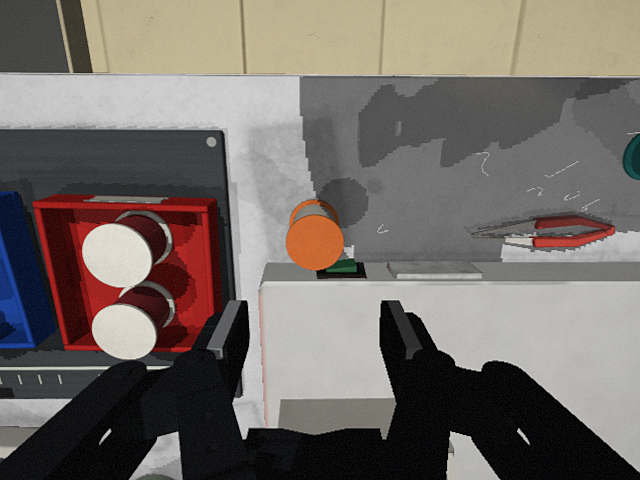

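Run:
```python
from h import *
c=cam("wrist")
for u,v in((300,263),(450,263)):print(ray(c,(u,v),0))
for h in (.02,.03,.04,.05,.06,.08,.1):print(h,ray(c,(300,281),h),ray(c,(265,285),h)[1])
s=cam("scene")
cv2.imwrite("pics/s2.png",cv2.resize(s["img"][200:340,220:420],(800,560),interpolation=cv2.INTER_CUBIC))
```

```text
[0.53243371 0.02714635 0.        ]
[0.53321506 0.15357526 0.        ]
0.02 [0.53976632 0.02748237 0.02      ] -0.0003843398279453486
0.03 [0.5351765  0.02775438 0.03      ] 0.0009244752140015466
0.04 [0.53058668 0.02802639 0.04      ] 0.0022332902559484558
0.05 [0.52599685 0.02829841 0.05      ] 0.003542105297895358
0.06 [0.52140703 0.02857042 0.06      ] 0.00485092033984226
0.08 [0.51222739 0.02911445 0.08      ] 0.007468550423736071
0.1 [0.50304774 0.02965848 0.1       ] 0.010086180507629883
```

View pics/s2.png

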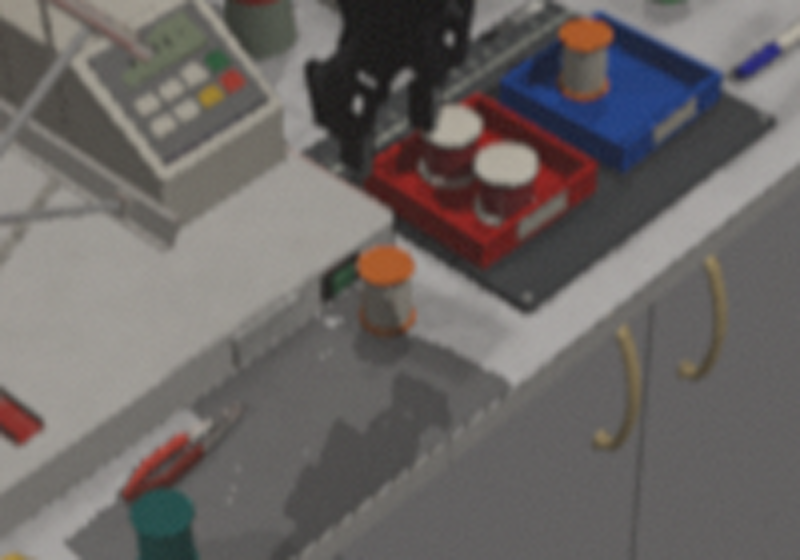

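Call:
{"api": "arm_command", "payload": {"series": [[-0.0005,0.007,0.03,0],[0,0.007,0.07,0],[0.001,0.006,0.11,0],[0.001,0.006,0.13,0],[0.001,0.006,0.13,0]], "hand": 0.062}}

```text
time: 24.35
ee_pos: [0.4953, 0.0437, 0.0135]
tcp_rot: [179.3, 0.6, 180.0]
wrist_force: [-0.2, 0.5, 0.1]
opening: 0.0617
grasp_force: 0.0
```

Call:
{"api": "arm_command", "payload": {"series": [[0,0,0,0],[0,0,0,0],[0,0,0,0],[0,0,0,0],[0,0,-0.03,0]], "hand": 0.03}}

```text
time: 24.85
ee_pos: [0.4953, 0.0437, 0.0446]
tcp_rot: [179.3, 0.7, -180.0]
wrist_force: [-0.5, -0.0, -0.7]
opening: 0.0385
grasp_force: 40.4
```

Call:
{"api": "arm_command", "payload": {"series": [[0.003,0,-0.045,0],[0.005,-0.03,-0.09,0],[0.005,-0.07,-0.1,0],[0.005,-0.11,-0.1,0],[0.003,-0.15,-0.1,0]]}}

```text
time: 25.35
ee_pos: [0.4927, -0.1089, 0.1463]
tcp_rot: [179.3, 1.1, -180.0]
wrist_force: [1.8, 0.1, 0.0]
opening: 0.0386
grasp_force: 40.4
```

Run:
```python
from h import *
look("wrist",TR[3:])
go((.505,-.242,.14),(.505,-.242,.034))
```

```text
tray_blue [(0.73, [145.0, 268.0], [0.5299, -0.2435])]
tray_blue_left [(0.84, [229.0, 334.0], [0.5919, -0.1799])]
tray_blue_right [(0.6, [88.0, 339.0], [0.5957, -0.3022])]
photo_line [(0.59, [227.0, 333.0], [0.5911, -0.1814])]
t 25.60 q [-12.82  -2.98  -7.55  84.66   0.92 -12.79] p [ 0.4924 -0.1073  0.145 ] rpy [179.27   0.95 179.97] zaxis tilt deg xy [0.95 0.73] F [ 0.   1.1 -1.2] open 0.0380 gf 40.5
to (0.505, -0.242, 0.14) shift [-0.0126 -0.1347  0.0034]
to (0.505, -0.242, 0.034) shift [-0.0108 -0.136   0.1094]
```

Call:
{"api": "arm_command", "payload": {"series": [[-0.006,-0.045,0,0],[-0.012,-0.09,0,0],[-0.0125,-0.135,0.02,0],[-0.012,-0.1355,0.065,0],[-0.011,-0.136,0.109,0]]}}

```text
time: 26.1
ee_pos: [0.5061, -0.2423, 0.0335]
tcp_rot: [179.3, 1.0, 180.0]
wrist_force: [1.3, -0.8, -1.0]
opening: 0.0385
grasp_force: 40.7
```

Call:
{"api": "arm_command", "payload": {"series": [[0,0,0,0],[0,0,0,0],[0,0,0,0],[0,0,0,0],[0,0,-0.03,0]], "hand": 0.055}}

```text
time: 26.6
ee_pos: [0.5038, -0.2415, 0.0629]
tcp_rot: [179.2, 0.8, -179.9]
wrist_force: [-0.6, -0.2, 0.4]
opening: 0.055
grasp_force: 0.0
```

Call:
{"api": "arm_command", "payload": {"series": [[0,0,-0.045,0],[0.01,0.02,-0.09,0],[0.02,0.05,-0.13,0],[0.02,0.07,-0.15,0],[0.02,0.07,-0.15,0]]}}

```text
time: 27.1
ee_pos: [0.4836, -0.1729, 0.2206]
tcp_rot: [179.4, 1.4, -179.9]
wrist_force: [0.6, -0.1, 0.5]
opening: 0.0552
grasp_force: 0.0
```

Call:
{"api": "arm_command", "payload": {"series": [[0,0,0,0],[0,0,0,0],[0,0,0,0],[0,0,0,0],[0,0,0,0]]}}

```text
time: 27.6
ee_pos: [0.4821, -0.1746, 0.214]
tcp_rot: [179.3, 0.9, 180.0]
wrist_force: [-0.4, -0.4, 0.8]
opening: 0.0553
grasp_force: 0.0
```

Run:
```python
from h import *
st()
look("wrist",["spool_red_1","spool_white_1"]+TR,"w4")
```

```text
t 27.60 q [-20.46  -1.04   1.96  92.44   1.   -20.44] p [ 0.4821 -0.1746  0.214 ] rpy [179.26   0.87 179.98] zaxis tilt deg xy [0.87 0.74] F [-0.4 -0.4  0.8] open 0.0553 gf 0.0
spool_red_1 [(0.94, [388.0, 284.0], [0.5691, -0.0925]), (0.62, [395.0, 228.0], [0.5072, -0.0886]), (0.29, [315.0, 265.0], [0.5468, -0.1689])]
spool_white_1 [(0.9, [248.0, 279.0], [0.5625, -0.2398]), (0.78, [102.0, 313.0], [0.6009, -0.3979]), (0.59, [242.0, 229.0], [0.5083, -0.242]), (0.22, [301.0, 309.0], [0.5982, -0.1839])]
tray_red [(0.74, [388.0, 256.0], [0.5348, -0.096])]
tray_red_left [(0.79, [434.0, 310.0], [0.596, -0.0423])]
tray_red_right [(0.7, [324.0, 310.0], [0.5957, -0.16]), (0.63, [317.0, 264.0], [0.5422, -0.1676]), (0.6, [438.0, 310.0], [0.5964, -0.0386])]
tray_blue [(0.96, [243.0, 256.0], [0.5334, -0.2418])]
tray_blue_left [(0.91, [301.0, 307.0], [0.5912, -0.1838])]
tray_blue_right [(0.82, [190.0, 310.0], [0.5942, -0.3004])]
photo_line [(0.64, [315.0, 340.0], [0.6319, -0.1691])]
```

View pics/w4.png

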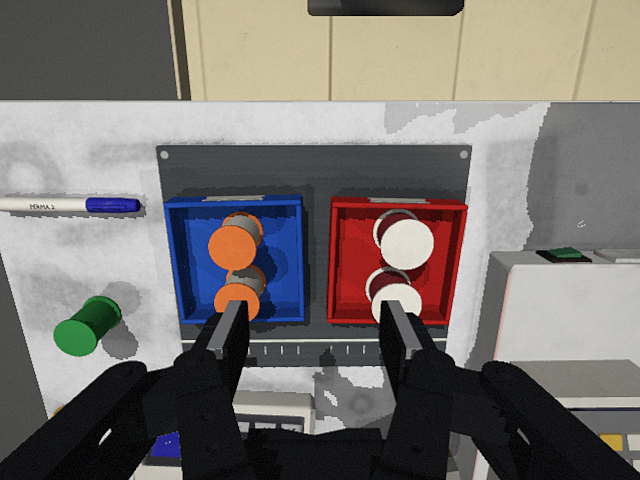

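```bash
cat >> h.py <<'E'
def line(c,cols,show=False):
    "fit white line x=a+b*y on z=.008 : predicted near x=.63, look +-8 mm"
    g=cv2.cvtColor(c["img"],cv2.COLOR_BGR2GRAY).astype(float); P=[]
    for u in cols:
        r=np.array([v for v in range(200,479) if abs(ray(c,(u,v),.008)[0]-.629)<.009])
        if len(r)<4: continue
        w=g[r,u]-np.percentile(g[r,u],40); w[w<0]=0
        k=w.argmax()
        if g[r[k],u]<150: continue
        s=slice(max(k-2,0),k+3); P.append(ray(c,(u,(w[s]*r[s]).sum()/w[s].sum()),.008)[:2])
    P=np.array(P); 
    for _ in range(3):
        f=np.polyfit(P[:,1],P[:,0],1); e=P[:,0]-np.polyval(f,P[:,1]); P=P[abs(e)<max(2*e.std(),.0006)]
    print("line x=%.4f at y=-.17, slope %.4f, n=%d, sd %.4f, y %.3f..%.3f"%(np.polyval(f,-.17),f[0],len(P),e.std(),P[:,1].min(),P[:,1].max())); return f
E
python3 - <<'E'
from h import *
c=cam("wrist"); line(c,list(range(186,222))+list(range(250,378))+list(range(425,444)))
t=cam("top"); line(t,range(330,450))
go((.435,-.242,.1),(.435,-.242,.020))
E
```

```text
line x=0.6320 at y=-.17, slope 0.0009, n=150, sd 0.0001, y -0.309..-0.029Traceback (most recent call last):
  File "<stdin>", line 3, in <module>
  File "h.py", line 50, in line
    f=np.polyfit(P[:,1],P[:,0],1); e=P[:,0]-np.polyval(f,P[:,1]); P=P[abs(e)<max(2*e.std(),.0006)]
                 ~^^^^^
IndexError: too many indices for array: array is 1-dimensional, but 2 were indexed
```

Run:
```python
from h import *
go((.43,-.242,.214),(.43,-.242,.1),(.43,-.242,.016),yaw=180)
```

```text
t 28.20 q [-20.42  -1.09   1.99  92.45   1.   -20.44] p [ 0.4823 -0.1743  0.2147] rpy [ 179.29    0.94 -179.99] zaxis tilt deg xy [0.94 0.71] F [-0.6  0.3 -0.3] open 0.0548 gf 0.0
to (0.43, -0.242, 0.214) shift [ 0.0523 -0.0677 -0.001 ]
to (0.43, -0.242, 0.1) shift [ 0.0542 -0.0691  0.113 ]
to (0.43, -0.242, 0.016) shift [ 0.0556 -0.0702  0.197 ]
turn 0.0002
```

Call:
{"api": "arm_command", "payload": {"series": [[0.03,-0.035,0,0],[0.0525,-0.068,0.02,0],[0.053,-0.068,0.06,0],[0.054,-0.069,0.105,0],[0.0545,-0.0695,0.15,0]], "hand": 0.075}}

```text
time: 28.7
ee_pos: [0.4301, -0.2424, 0.0618]
tcp_rot: [179.3, 1.0, 180.0]
wrist_force: [0.4, -0.2, -0.2]
opening: 0.0751
grasp_force: 0.0
```

Call:
{"api": "arm_command", "payload": {"series": [[0,0,0.025,0],[0.001,-0.001,0.045,0],[0.001,-0.001,0.047,0],[0.001,-0.001,0.047,0],[0.001,-0.001,0.047,0]]}}

```text
time: 29.2
ee_pos: [0.4308, -0.2427, 0.0174]
tcp_rot: [179.3, 1.0, -180.0]
wrist_force: [0.0, -0.4, 0.2]
opening: 0.0748
grasp_force: 0.0
```

```bash
cat >> h.py <<'E'
def rim(c,col):
    "far rim edge of a tray at z=.034: fit x=a+b*y"
    h=cv2.cvtColor(c["img"],cv2.COLOR_BGR2HSV)
    m=cv2.inRange(h,(105,150,60),(125,255,255)) if col=="blue" else (cv2.inRange(h,(0,150,60),(6,255,255))|cv2.inRange(h,(170,150,60),(180,255,255)))
    n,l,s,ce=cv2.connectedComponentsWithStats(m); i=1+s[1:,4].argmax(); m=(l==i)
    P=[]; x0,w=s[i,0],s[i,2]
    for u in range(x0+4,x0+w-4):
        v=np.flatnonzero(m[:,u])
        if len(v): P.append(ray(c,(u,v.max()+.5),.034)[:2])
    P=np.array(P); P=P[P[:,0]>P[:,0].max()-.012]
    for _ in range(4):
        f=np.polyfit(P[:,1],P[:,0],1); e=P[:,0]-np.polyval(f,P[:,1]); P=P[abs(e)<max(1.5*e.std(),.0008)]
    ym=P[:,1].mean(); print(col,"rim x=%.4f at y=%.3f slope %.4f n=%d sd %.4f y %.3f..%.3f"%(np.polyval(f,ym),ym,f[0],len(P),e.std(),P[:,1].min(),P[:,1].max())); return f
E
python3 - <<'E'
from h import *
c=look("wrist",TR[3:6],"w5"); rim(c,"blue"); line(c,range(120,600))
go((.46,-.242,.016),(.495,-.242,.016),yaw=180)
E
```

```text
tray_blue []
tray_blue_left []
tray_blue_right []
blue rim x=0.4768 at y=-0.240 slope -0.0071 n=140 sd 0.0003 y -0.270..-0.199Traceback (most recent call last):
  File "<stdin>", line 2, in <module>
  File "h.py", line 50, in line
    f=np.polyfit(P[:,1],P[:,0],1); e=P[:,0]-np.polyval(f,P[:,1]); P=P[abs(e)<max(2*e.std(),.0006)]
                 ~^^^^^
IndexError: too many indices for array: array is 1-dimensional, but 2 were indexed
```

View pics/w5.png

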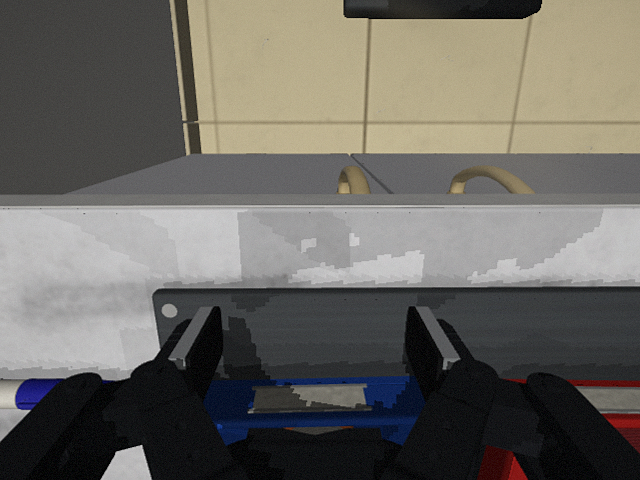

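Call:
{"api": "arm_command", "payload": {"series": [[-0.006,0,0.002,0],[-0.012,0,0.002,0],[-0.018,0,0.002,0],[-0.022,0,0.002,0],[-0.026,0,0.002,0]]}}

```text
time: 29.9
ee_pos: [0.4566, -0.2422, 0.0143]
tcp_rot: [179.3, 0.9, -180.0]
wrist_force: [-0.1, -1.0, 0.0]
opening: 0.0749
grasp_force: 0.0
```

Call:
{"api": "arm_command", "payload": {"series": [[-0.004,0,0,0],[-0.008,0,0,0],[-0.012,0,0,0],[-0.016,0,0,0],[-0.02,0,0,0]]}}

```text
time: 30.4
ee_pos: [0.4763, -0.2423, 0.0146]
tcp_rot: [179.3, 0.9, -180.0]
wrist_force: [-1.6, -0.7, -1.0]
opening: 0.0747
grasp_force: 0.7
```

Call:
{"api": "arm_command", "payload": {"series": [[-0.003,0,0,0],[-0.006,0,0,0],[-0.009,0,0,0],[-0.012,0,0,0],[-0.012,0,0,0]]}}

```text
time: 30.9
ee_pos: [0.4887, -0.2423, 0.015]
tcp_rot: [179.3, 1.0, -180.0]
wrist_force: [0.3, 0.3, 0.7]
opening: 0.0751
grasp_force: 0.0
```

Run:
```python
from h import *
go((.47,-.242,.05),(.48,-.242,.2),yaw=180)
```

```text
t 30.90 q [-26.94   5.3  -13.61  70.54   1.07 -26.96] p [ 0.4887 -0.2423  0.015 ] rpy [ 179.29    0.97 -179.97] zaxis tilt deg xy [0.97 0.71] F [0.3 0.3 0.7] open 0.0751 gf 0.0
to (0.47, -0.242, 0.05) shift [ 0.0181  0.0008 -0.0353]
to (0.48, -0.242, 0.2) shift [ 0.0055  0.0026 -0.1851]
turn 0.0005
```

Back off and rise to look.

Call:
{"api": "arm_command", "payload": {"series": [[0.02,0,0,0],[0.025,0.001,-0.04,0],[0.025,0.002,-0.09,0],[0.02,0.025,-0.14,0],[0.005,0.06,-0.185,0]]}}

```text
time: 31.4
ee_pos: [0.4767, -0.193, 0.1926]
tcp_rot: [179.3, 1.1, 179.9]
wrist_force: [2.0, -0.1, -0.4]
opening: 0.0751
grasp_force: 0.0
```

Call:
{"api": "arm_command", "payload": {"series": [[0,0.01,0,0],[0,0.01,0,0],[0,0.01,0,0],[0,0.01,0,0],[0,0.01,0,0]], "hand": 0.085}}

```text
time: 31.9
ee_pos: [0.4763, -0.1831, 0.1884]
tcp_rot: [179.2, 0.8, 180.0]
wrist_force: [-0.4, 0.2, -0.6]
opening: 0.0849
grasp_force: 0.0
```

Run:
```python
from h import *
st()
c=look("wrist",TR,"w6"); rim(c,"blue"); rim(c,"red"); line(c,range(150,470))
```

```text
t 31.90 q [-21.59  -1.66  -1.48  89.68   1.01 -21.55] p [ 0.4763 -0.1831  0.1884] rpy [179.25   0.84 179.96] zaxis tilt deg xy [0.84 0.75] F [-0.4  0.2 -0.6] open 0.0849 gf 0.0
tray_red [(0.6, [402.0, 276.0], [0.5392, -0.0955])]
tray_red_left [(0.75, [454.0, 330.0], [0.5982, -0.0388])]
tray_red_right [(0.55, [333.0, 329.0], [0.5961, -0.1602]), (0.35, [402.0, 275.0], [0.5384, -0.0952])]
tray_blue []
tray_blue_left [(0.91, [306.0, 352.0], [0.6228, -0.1871])]
tray_blue_right []
photo_line [(0.93, [326.0, 360.0], [0.6333, -0.1673])]
blue rim x=0.6221 at y=-0.229 slope -0.0040 n=66 sd 0.0002 y -0.284..-0.187
red rim x=0.5958 at y=-0.132 slope 0.0393 n=52 sd 0.0003 y -0.155..-0.108
line x=0.6320 at y=-.17, slope 0.0011, n=89, sd 0.0001, y -0.176..-0.070
```

View pics/w6.png

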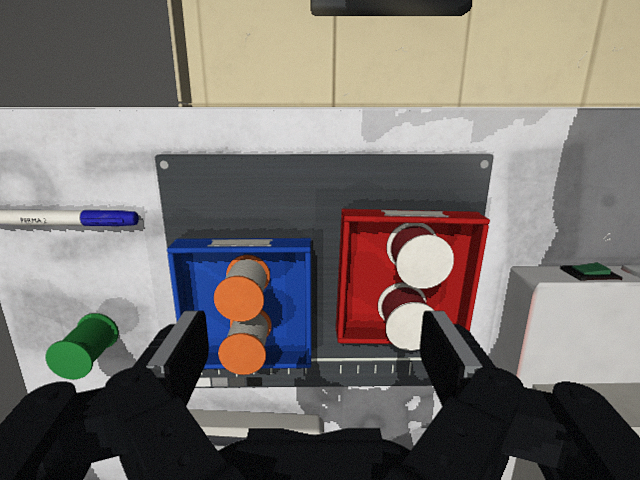

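Run:
```python
from h import *
go((.465,-.243,.188),(.465,-.243,.0155),(.4985,-.243,.0155),yaw=180)
```

```text
t 32.30 q [-21.53  -1.71  -1.41  89.7    1.01 -21.54] p [ 0.4768 -0.1827  0.1896] rpy [ 179.28    0.94 -179.99] zaxis tilt deg xy [0.94 0.72] F [ 0.3  0.4 -0.3] open 0.0851 gf 0.0
to (0.465, -0.243, 0.188) shift [ 0.0119 -0.0603  0.0006]
to (0.465, -0.243, 0.0155) shift [ 0.0147 -0.0625  0.1731]
to (0.4985, -0.243, 0.0155) shift [-0.0188 -0.0625  0.1736]
turn 0.0002
```

Call:
{"api": "arm_command", "payload": {"series": [[0.01,-0.045,0,0],[0.012,-0.0605,0.03,0],[0.0125,-0.061,0.075,0.004],[0.0135,-0.0615,0.12,0.004],[0.0145,-0.0625,0.16,0.004]], "hand": 0.075}}

```text
time: 32.8
ee_pos: [0.4645, -0.2431, 0.0266]
tcp_rot: [179.3, 0.9, 179.8]
wrist_force: [0.4, -0.6, 0.9]
opening: 0.0751
grasp_force: 0.0
```

Call:
{"api": "arm_command", "payload": {"series": [[0,0,0.013,0],[-0.005,0,0.013,0],[-0.01,0,0.013,0],[-0.014,0,0.013,0],[-0.018,0,0.013,0]]}}

```text
time: 33.3
ee_pos: [0.4848, -0.2435, 0.0178]
tcp_rot: [179.4, 1.1, 179.8]
wrist_force: [0.8, -0.4, -0.2]
opening: 0.0752
grasp_force: 0.0
```

Run:
```python
from h import *
go((.4985,-.243,.0155),yaw=180)
```

```text
t 33.30 q [-27.23   4.69 -13.96  70.68   1.06 -27.03] p [ 0.4848 -0.2435  0.0178] rpy [179.36   1.09 179.8 ] zaxis tilt deg xy [1.09 0.64] F [ 0.8 -0.4 -0.2] open 0.0752 gf 0.0
to (0.4985, -0.243, 0.0155) shift [-0.0136  0.0005  0.0026]
turn -0.0035
```

Call:
{"api": "arm_command", "payload": {"series": [[-0.003,0,0.001,0],[-0.006,0,0.001,0],[-0.009,0,0.001,0],[-0.012,0,0.001,0],[-0.0145,0,0.001,0]]}}

```text
time: 33.8
ee_pos: [0.4978, -0.2431, 0.0151]
tcp_rot: [179.3, 0.9, 179.8]
wrist_force: [-2.8, 1.2, 2.1]
opening: 0.0752
grasp_force: 1.4
```

Call:
{"api": "arm_command", "payload": {"series": [[0,0,0,0],[0,0,0,0],[0,0,0,0],[0,0,0,0],[0,0,0,0]]}}

```text
time: 34.3
ee_pos: [0.4977, -0.2431, 0.0152]
tcp_rot: [179.3, 0.9, 179.8]
wrist_force: [-0.1, 0.5, -0.4]
opening: 0.075
grasp_force: 0.0
```

Run:
```python
from h import *
go((.4985,-.243,.0155),yaw=180)
```

```text
t 34.30 q [-26.58   6.45 -12.35  70.67   1.06 -26.36] p [ 0.4977 -0.2431  0.0152] rpy [179.28   0.95 179.78] zaxis tilt deg xy [0.95 0.71] F [-0.1  0.5 -0.4] open 0.0750 gf 0.0
to (0.4985, -0.243, 0.0155) shift [-0.0008  0.0001 -0.0003]
turn -0.0038
```

Call:
{"api": "arm_command", "payload": {"series": [[0.02,0,0,0],[0.03,0.001,-0.04,0],[0.03,0.002,-0.09,0],[0.03,0.035,-0.14,0],[0.02,0.07,-0.175,0]]}}

```text
time: 34.8
ee_pos: [0.473, -0.1821, 0.1859]
tcp_rot: [179.3, 1.0, 179.6]
wrist_force: [0.5, -0.1, 0.4]
opening: 0.0751
grasp_force: 0.0
```

Call:
{"api": "arm_command", "payload": {"series": [[0,0,0,0],[0,0,0,0],[0,0,0,0],[0,0,0,0],[0,0,0,0]], "hand": 0.0}}

```text
time: 35.3
ee_pos: [0.473, -0.1823, 0.1822]
tcp_rot: [179.2, 0.8, 179.7]
wrist_force: [-0.1, -0.5, -1.0]
opening: 0.0021
grasp_force: 0.0
```

Run:
```python
from h import *
st()
c=look("wrist",TR,"w7"); rim(c,"blue"); rim(c,"red"); line(c,range(150,470))
go((.43,-.096,.19),(.43,-.096,.0155),(.47,-.096,.0155),yaw=180)
```

```text
t 35.30 q [-21.64  -2.18  -2.68  89.     1.01 -21.37] p [ 0.473  -0.1823  0.1822] rpy [179.24   0.83 179.73] zaxis tilt deg xy [0.84 0.75] F [-0.1 -0.5 -1. ] open 0.0021 gf 0.0
tray_red [(0.66, [402.0, 277.0], [0.5343, -0.0962])]
tray_red_left [(0.71, [458.0, 334.0], [0.5963, -0.0367])]
tray_red_right []
tray_blue []
tray_blue_left []
tray_blue_right [(0.84, [188.0, 366.0], [0.63, -0.3058])]
photo_line [(0.86, [324.0, 365.0], [0.6306, -0.1694])]
blue rim x=0.6108 at y=-0.295 slope -0.6710 n=8 sd 0.0003 y -0.304..-0.285
red rim x=0.5973 at y=-0.080 slope 0.0228 n=62 sd 0.0004 y -0.131..-0.037
line x=0.6333 at y=-.17, slope -0.0080, n=54, sd 0.0013, y -0.345..-0.024
t 35.70 q [-21.58  -2.23  -2.61  89.02   1.01 -21.37] p [ 0.4735 -0.1819  0.1832] rpy [179.28   0.93 179.78] zaxis tilt deg xy [0.94 0.72] F [-0.3 -0.1 -0. ] open -0.0000 gf 0.0
to (0.43, -0.096, 0.19) shift [ 0.0437  0.0858 -0.0064]
to (0.43, -0.096, 0.0155) shift [0.0466 0.0836 0.1681]
to (0.47, -0.096, 0.0155) shift [0.0066 0.0838 0.1687]
turn -0.0038
```

View pics/w7.png

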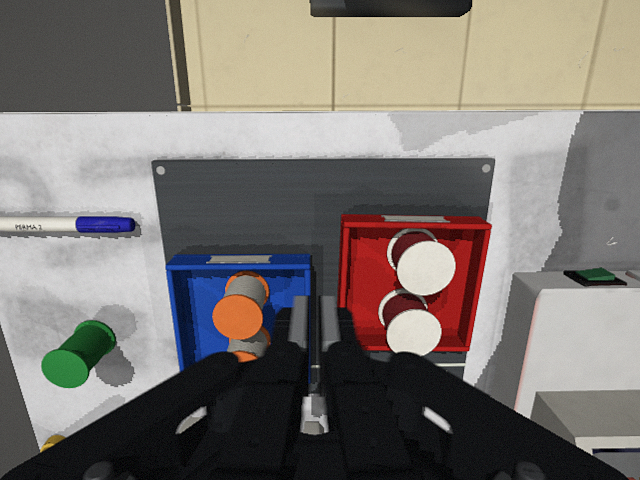

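Call:
{"api": "arm_command", "payload": {"series": [[0.02,0.03,0,0],[0.04,0.07,0,-0.002],[0.044,0.085,0.02,-0.002],[0.045,0.0845,0.065,-0.002],[0.0455,0.084,0.11,-0.002]], "hand": 0.075}}

```text
time: 36.2
ee_pos: [0.4307, -0.0959, 0.0733]
tcp_rot: [179.3, 1.1, 180.0]
wrist_force: [0.4, -0.7, -0.3]
opening: 0.0722
grasp_force: 0.0
```

Call:
{"api": "arm_command", "payload": {"series": [[0,0,0.04,0],[0.001,-0.001,0.057,0],[-0.009,-0.001,0.058,0],[-0.019,-0.001,0.058,0],[-0.027,-0.001,0.058,0]]}}

```text
time: 36.7
ee_pos: [0.4604, -0.0969, 0.0178]
tcp_rot: [179.3, 1.1, 179.9]
wrist_force: [0.8, 0.1, 1.2]
opening: 0.075
grasp_force: 0.0
```

Call:
{"api": "arm_command", "payload": {"series": [[-0.004,0,0,0],[-0.008,0,0,0],[-0.012,0,0,0],[-0.016,0,0,0],[-0.02,0,0,0]]}}

```text
time: 37.2
ee_pos: [0.4782, -0.0967, 0.0165]
tcp_rot: [179.3, 0.9, 179.9]
wrist_force: [-3.3, -0.1, 3.1]
opening: 0.0749
grasp_force: 1.8
```

Run:
```python
from h import *
go((.4985,-.097,.0155),yaw=179.94)
```

```text
t 37.20 q [-11.95  -2.78 -21.68  70.34   0.9  -11.85] p [ 0.4782 -0.0967  0.0165] rpy [179.28   0.93 179.9 ] zaxis tilt deg xy [0.93 0.72] F [-3.3 -0.1  3.1] open 0.0749 gf 1.8
to (0.4985, -0.097, 0.0155) shift [-0.0202 -0.0003  0.0013]
turn -0.0007
```

Call:
{"api": "arm_command", "payload": {"series": [[-0.004,0,0,0],[-0.008,0,0,0],[-0.012,0,0,0],[-0.0155,0,0,0],[-0.019,0,0,0]]}}

```text
time: 37.7
ee_pos: [0.4974, -0.0967, 0.0166]
tcp_rot: [179.3, 0.9, 179.9]
wrist_force: [-1.6, -0.1, -0.2]
opening: 0.0752
grasp_force: 1.1
```

Call:
{"api": "arm_command", "payload": {"series": [[0,0,0,0],[0,0,0,0],[0.02,0,0,0],[0.03,0,-0.03,0],[0.03,0.001,-0.08,0]]}}

```text
time: 38.2
ee_pos: [0.4628, -0.0963, 0.0942]
tcp_rot: [179.2, 0.6, 179.9]
wrist_force: [0.9, -0.6, 1.8]
opening: 0.0747
grasp_force: 0.0
```

Call:
{"api": "arm_command", "payload": {"series": [[0,-0.02,-0.045,0],[0,-0.06,-0.09,0],[0.01,-0.08,-0.11,0],[0.01,-0.08,-0.11,0],[0.01,-0.08,-0.11,0]], "hand": 0.085}}

```text
time: 38.7
ee_pos: [0.454, -0.1786, 0.2053]
tcp_rot: [179.3, 1.0, 179.8]
wrist_force: [1.0, 0.5, -0.0]
opening: 0.0853
grasp_force: 0.0
```

Run:
```python
from h import *
st()
c=look("wrist",TR,"w8"); rim(c,"blue"); rim(c,"red"); line(c,range(190,480))
```

```text
t 38.70 q [-22.07  -4.68  -2.5   91.51   1.03 -21.88] p [ 0.454  -0.1786  0.2053] rpy [179.3    1.01 179.81] zaxis tilt deg xy [1.01 0.7 ] F [ 1.   0.5 -0. ] open 0.0853 gf 0.0
tray_red [(0.59, [394.0, 316.0], [0.5701, -0.0918])]
tray_red_left []
tray_red_right [(0.77, [331.0, 366.0], [0.632, -0.1564]), (0.57, [400.0, 292.0], [0.5432, -0.0878])]
tray_blue []
tray_blue_left [(0.56, [303.0, 366.0], [0.6308, -0.1868])]
tray_blue_right [(0.95, [194.0, 368.0], [0.6324, -0.3051])]
photo_line [(0.89, [320.0, 366.0], [0.6315, -0.1686])]
blue rim x=0.6311 at y=-0.241 slope 0.0140 n=65 sd 0.0000 y -0.295..-0.188
red rim x=0.6309 at y=-0.131 slope -0.0252 n=42 sd 0.0003 y -0.152..-0.109
line x=0.6321 at y=-.17, slope -0.0938, n=36, sd 0.0022, y -0.166..-0.060
```

View pics/w8.png

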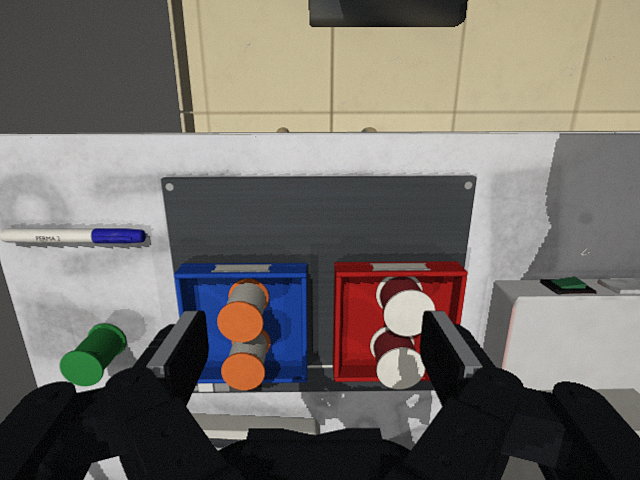

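Call:
{"api": "arm_command", "payload": {"series": [[-0.04,0,-0.005,0],[-0.08,0.001,-0.01,0],[-0.12,0.002,-0.01,0],[-0.14,0.003,-0.01,0],[-0.146,0.003,-0.01,0]]}}

```text
time: 39.6
ee_pos: [0.6012, -0.1748, 0.2159]
tcp_rot: [179.2, 0.8, 180.0]
wrist_force: [-0.8, -0.1, -0.5]
opening: 0.0851
grasp_force: 0.0
```

Call:
{"api": "arm_command", "payload": {"series": [[0,0,0,0],[0,0,0,0],[0,0,0,0],[0,0,0,0],[0,0,0,0]]}}

```text
time: 40.1
ee_pos: [0.5992, -0.1756, 0.218]
tcp_rot: [179.3, 1.0, 179.9]
wrist_force: [0.2, 0.3, 0.1]
opening: 0.0851
grasp_force: 0.0
```

Run:
```python
from h import *
st()
c=look("wrist",TR,"w9"); rim(c,"blue"); rim(c,"red"); line(c,range(150,480))
v=int(proj(c,(.63,-.17,.008))[1]); print(v)
cv2.imwrite("pics/w9c.png",cv2.resize(c["img"][v-70:v+50,140:500],(800,267*1),interpolation=cv2.INTER_CUBIC))
```

```text
t 40.10 q [-16.77  14.49  19.41  94.19   0.95 -16.64] p [ 0.5992 -0.1756  0.218 ] rpy [179.3    0.97 179.87] zaxis tilt deg xy [0.97 0.7 ] F [0.2 0.3 0.1] open 0.0851 gf 0.0
tray_red [(0.71, [394.0, 173.0], [0.5694, -0.0958]), (0.7, [314.0, 236.0], [0.6322, -0.1716])]
tray_red_left [(0.64, [453.0, 234.0], [0.6309, -0.0319])]
tray_red_right [(0.97, [329.0, 237.0], [0.6325, -0.1569]), (0.49, [243.0, 200.0], [0.5948, -0.24])]
tray_blue [(0.94, [237.0, 171.0], [0.5671, -0.2437])]
tray_blue_left [(0.81, [298.0, 233.0], [0.6289, -0.1877])]
tray_blue_right [(0.85, [178.0, 233.0], [0.6282, -0.3059])]
photo_line [(0.95, [317.0, 235.0], [0.6311, -0.1682]), (0.2, [400.0, 203.0], [0.5985, -0.0881])]
blue rim x=0.6313 at y=-0.245 slope 0.0064 n=127 sd 0.0000 y -0.303..-0.187
red rim x=0.6312 at y=-0.097 slope 0.0063 n=112 sd 0.0000 y -0.152..-0.040
line x=0.6316 at y=-.17, slope 0.0033, n=136, sd 0.0035, y -0.334..-0.006
234
```

View pics/w9c.png

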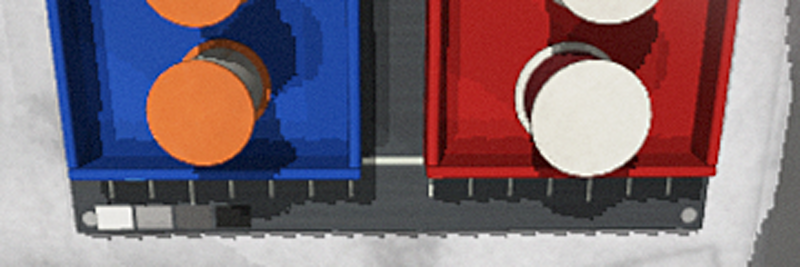

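Run:
```python
from h import *
c=cam("wrist"); line(c,range(304,328))
im=c["img"].astype(float)
for n,ch,us in(("blue",0,(185,205,270,290)),("red",2,(335,350,430,444))):
    for u in us:
        s=(2*im[:,u-3:u+4,ch]-im[:,u-3:u+4].sum(2)+im[:,u-3:u+4,ch]).mean(1)/2
        k=slice(232,248); w=s[k]; hi,lo=w[:4].max(),w[-4:].mean(); th=(hi+lo)/2
        i=[j for j in range(len(w)-1) if w[j]>=th>w[j+1]][-1]
        v=232+i+(w[i]-th)/(w[i]-w[i+1]); print(n,u,round(v,2),ray(c,(u,v),.034)[:2].round(4))
t=cam("top"); 
print([ (k,bot.find_in("top",k)[:3]) for k in ("spool_red_1","spool_white_1")])
```

```text
line x=0.6315 at y=-.17, slope -0.0133, n=20, sd 0.0001, y -0.181..-0.158
blue 185 244.56 [ 0.6312 -0.2909]
blue 205 244.41 [ 0.6312 -0.2725]
blue 270 244.52 [ 0.6316 -0.2125]
blue 290 244.14 [ 0.6314 -0.1939]
red 335 243.52 [ 0.631  -0.1521]
red 350 243.54 [ 0.6311 -0.1382]
red 430 243.25 [ 0.6313 -0.0635]
red 444 243.08 [ 0.6312 -0.0504]
[('spool_red_1', [{'location': [359.0, 205.2], 'confidence': 0.91}, {'location': [356.0, 229.1], 'confidence': 0.87}, {'location': [405.4, 203.8], 'confidence': 0.49}]), ('spool_white_1', [{'location': [185.8, 271.6], 'confidence': 0.7}, {'location': [356.4, 227.3], 'confidence': 0.66}])]
```

```bash
python3 -c "
from h import *
print(bot.job_done()); st()"
```

```text
the job is handed in; nothing more can be done
None
the job is handed in; nothing more can be done
```

The job is handed in: both red-thread spools are in the red tray and both white-thread spools in the blue, with both trays' far edges measured within about 1 mm of the white line and the robot clear above; I never went near the tape measure, snips or marker, but did not re-measure their positions.

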